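# Set a salvaged casement open on its stay

### The arm

A 6-joint arm with a two-finger parallel gripper is mounted at the origin on the work surface. World frame = base frame: x ahead of the robot, y to its left, z up, the work surface at z = 0. Lengths are in m, angles in rad, forces in N, time in s.
With the tool pointing down it reaches from about 0.375 to 0.975 m from the base axis. Payload 3.8 kg.
Tool frame: the origin (TCP) lies on the front face of the gripper's body, between the roots of the fingers; the fingertips stand 73 mm ahead of it and the grasp point (between the pads) lies 54 mm ahead of it (grip_point_offset is the distance from the TCP to the grasp point, in m); y points along the fingers, z is the direction in which the jaws open and shut, and the axes are right-handed (so a half turn about y gives the same grasp; the last joint's range is limited). The gripper opens to 85 mm and grips with 20 to 120 N. Pads are 22 mm wide; open, the fingers measure 114 mm over their backs; the gripper's body (76 mm by 85 mm) begins 54 mm behind the grasp point. The pads swing forward as they close: fully open they stand 13 mm farther back than shut.
Start: joints at [1.242, 0.264, 1.604, -0, 1.274, -0.037], TCP at [0.194, 0.646, 0.304] pointing down, gripper open.
Joint ranges: [-2.63, 2.63], [-0.94, 2.18], [0.31, 2.57], [-1.31, 4.45], [0, 2.66], [-2.55, 2.55]. Speed limits (rad/s): [2.57, 2.57, 3.14, 3.14, 3.14, 3.14].

### API

Orientations are given as a unit quaternion [w, x, y, z].
In Python, from rig import * gives the robot as it stands. The module is installed in compiled form; this text tells all that it offers.
- The arm moves only by the shell command python3 -m jog 'ROWS' [FORCE]. ROWS is JSON, a list of rows, each an object with "travel": the shift along the world's x, y, z in cm, a list of three; "angular": the turn, a rotation vector about the world's x, y, z in rad, a list of three; "hand": the closure in counts, from 0 (fully open) to 255 (shut). In form: [{"travel": [x, y, z], "angular": [rx, ry, rz], "hand": hand}, ...]. A call has 1 to 12 rows; each row shifts and turns the pose as measured when the row begins; what a row does not reach is not made up. A row lasts 1/8 s, in which the tool goes at most 62.5 mm and 10.7 degrees, less where a joint would pass 70% of its speed; a pose out of reach is approached as far as the arm can. A call is refused whole if a number of a shift passes 6.25 or a number of a turn 0.188, either way. A call with a gripper value outside its range is refused whole. The fingers move at their own pace and stop on an object; FORCE is the grip in N (left out, the last holds). Time passes only in rows, so rows that do not move let the fingers close. It gives the time, the measured TCP pose, the force and the opening at its end, in the units of the state.
- sense(): the state, without advancing time (a new reading comes with each control period).
- capture(name): name is "scene" or "side" or "wrist"; returns the picture (384x512x3 uint8, red, green, blue); there is no depth.
- camera_params(name): a dict with "fx", "fy", "cx", "cy" (pixels), "view" (4x4, takes a point from world to camera coordinates). Camera axes: x right, y up, looking along -z (the intrinsics and any distortion apply to the point x, -y, -z); pixel columns grow to the right and rows downward; lengths in m; the calibration is good to about 2 mm. A picture is of the moment at which its call begins: read the wrist's pose just before it. camera_params takes no time and is no camera call; for the wrist camera it gives the pose at the moment of the call.
- sign_off(): hands the job in, once; it reports no verdict.
Trained networks look in the newest picture that a camera, given by its name, has taken for a name from the list of things; names that differ only in an ending like _2 or _b are one class to them, and where a whole thing is asked for, a point or a joint stands for the part that bears it (a point fixed in the world has none). Each returns a list of dicts, best first, with "confidence" (0 to 1); they miss things now and then, are a little off and sometimes report something else, mostly with a low value. They report only what shows in the picture. A call takes as long as a camera call.
- regions_of(label, camera): "pixels" (384x512 bool, what is visible of it).
- place_of(label, camera): "at" ([x, y, z] in m, in world coordinates, good to about 4 mm: a listed point, or the origin of a listed thing).
The state is a dict: "time": time; "joint_pos": joint angles; "joint_velocities": joint speeds; "joint_efforts": joint torques, N m; "position": TCP position; "eef_rot": TCP orientation; "contact_force": force on the tool from outside, world axes, zero at the start; "moment": the same for the moment, N m; "finger_gap": opening from 0.0 (shut) to 1.0 (fully open).
Only numpy, scipy, OpenCV 4.12 (cv2) and the standard library are available. Lean on these libraries where they do the work, as an engineer would, in place of code of your own. Each camera call takes 0.05 s, during which the arm holds its last target.

### The job

Prop the small green steel casement open on its stay, with the middle hole of the black stay bar dropped fully down over the upright peg on the sill, and let go of it. The brass knob at the bar's end is its handle, and the bar pushes the casement out as you bring it over. Feel for the peg with a light hand, never forcing the bar down on the peg or sideways against it (no more than 30 N), and leave the other things on the bench and sill where they are.

Things in the scene. Friction and masses are not known exactly. Their poses are not given: they have to be found in the camera images.
- sash (a joint): opening angle of the casement, rad: 0 = shut in its frame, growing as its free edge swings outwards (away from the robot). Stiff hinges (about 0.3 N m of friction): it stays where it is left. It stops at 1.1.
- sash_hinge (a point): point on the casement's upright hinge axis, at the left end of the window as the robot sees it, level with the top of the sill board, 60 mm above the bench. Axes: x straight out through the window, away from the robot; y along the window towards the hinge side; z up. The fixed green frame is 390 mm wide (y), 300 mm high and 30 mm thick; the hinge lies 170 mm from its middle.
- stay: the stay: flat black iron bar 24 mm wide, 5 mm thick, 280 g. Origin: its pivot inside the casement's bottom rail, 67.5 mm above the bench, 241 mm from the hinge axis (22 mm in from, 240 mm along the casement). x points along the bar from knob to pivot. It swings freely sideways and lifts up to 0.35 rad; let go, it drops by its weight to level (within 1 degree), its lowest position.
- hole_middle (a point): centre of the middle one of the stay's three round holes, at mid thickness of the bar, about 66 mm above the bench when the bar is down. The holes are 11 mm across and lie 140, 180 and 220 mm from the pivot, this one at 180. The x axis points along the bar from the knob to the pivot, z is up.
- knob (a point): centre of the upright brass knob on the free end of the stay, 300 mm from the pivot: a cylinder 20 mm across, 29 mm high, standing on the bar; centre about 82 mm above the bench when the bar is down (2.5 mm less than dead level), 17 mm above the bar's mid thickness. The bar below it is 12 mm wide for its last 55 mm. x points along the bar to the pivot. It overhangs the sill board, over bare bench.
- peg_plate: brass peg plate on the sill board, 40 x 60 mm; origin at the centre of its top face, 62 mm above the bench; axes as sash_hinge. The peg is an upright fixed steel pin 8.5 mm across with a 1 mm bevelled tip, 14.5 mm above the plate. It is adjustable, so it stands up to 4.5 mm off the plate's centre in x and in y (not measured). With the bar down, 11 to 14 mm of peg are in or through the hole.
- screw_tin: bystander: red tin with steel lid, 62 mm across, 40 mm high, on the hinge end of the sill board; origin under its centre
- spare_stay: bystander: loose rusty stay bar with three holes lying on the bench, 250 mm long; origin under its centre
- screwdriver: bystander: screwdriver with orange handle, 200 mm, on the bench; origin under its centre
- paint_brush: bystander: paint brush, 200 mm, on the bench; origin under its centre
- baluster: bystander: cream turned baluster lying on the bench, 310 mm long, 42 mm square at its ends; origin near its middle, on the bench
- door_knob: bystander: brass door knob standing on its rose, 56 mm across, 62 mm high; origin under its centre
- enamel_pot: bystander: white enamel pot, 110 mm across, 85 mm high; origin under its centre

How it is judged:
By the outcome, as a careful person would: the job done as asked, in the order asked, and still so for the second after the job is handed in, with the robot touching nothing.
It also fails if it takes over 72 s, if anything falls off the work surface, if the arm or the gripper's body presses on something with over 40 N, if the wrist force passes 120 N, or if a joint passes its speed limit or range.

## Working session

There is one attempt and no reset: what is moved stays moved. The work goes in short steps, Python scripts to look and compute and a shell command to move; the robot and the scene stay as the last step left them, time stands still between calls to the robot, and variables do not carry over. Pictures are saved under pics/ and viewed, and the job is handed in when it is done.

```bash
mkdir -p pics; ls; python3 - <<'E'
from rig import *
import cv2
s=sense()
for k in s: print(k,s[k])
for n in ["scene","side","wrist"]:
    p=capture(n); cv2.imwrite(f"pics/a_{n}.png",p[:,:,::-1])
    c=camera_params(n); print(n,c)
E
```

```text
pics
time 0.0
joint_pos [ 1.24213650e+00  2.64768438e-01  1.60541978e+00  3.85151168e-05
  1.27370324e+00 -3.68880735e-02]
joint_velocities [ 1.42644862e-03 -5.22844007e-04 -6.36235529e-04  9.72845763e-05
 -7.34692790e-04  9.45207522e-04]
joint_efforts [-5.69441290e-04 -5.15115094e+01 -3.67311251e+01  2.23704797e-04
  1.32822039e-02  4.81743541e-05]
position [0.19395761 0.64591863 0.30252683]
eef_rot [-0.69879766  0.70039135 -0.10295579  0.10263474]
contact_force [ 0.41810932 -0.06313481  0.07044079]
moment [ 0.02982377 -0.00714575 -0.03344593]
finger_gap 0.9987433073020487
scene {'fx': 355.11853330812534, 'fy': 355.11853330812534, 'cx': 253.79521775870145, 'cy': 187.6762185083858, 'view': array([[-0.81296164,  0.58227111,  0.00732972,  0.47573395],
       [-0.48586344, -0.68518891,  0.54263513,  0.2051243 ],
       [ 0.320983  ,  0.4375803 ,  0.83993654, -1.39982208],
       [ 0.        ,  0.        ,  0.        ,  1.        ]])}
side {'fx': 379.63516168337355, 'fy': 379.63516168337355, 'cx': 247.30235393447867, 'cy': 202.23563802395222, 'view': array([[ 0.99156491, -0.12956121,  0.00359391, -0.54170046],
       [ 0.08571031,  0.67625849,  0.73166126, -0.1019564 ],
       [-0.09722533, -0.7251816 ,  0.68165892, -1.19468242],
       [ 0.        ,  0.        ,  0.        ,  1.        ]])}
wrist {'fx': 267.45443131438674, 'fy': 267.45443131438674, 'cx': 259.1868052324107, 'cy': 187.99975417424582, 'view': array([[ 0.28637143,  0.95811803, -0.00111727, -0.67356217],
       [-0.90855868,  0.2711881 , -0.31777057,  0.04174658],
       [-0.30415873,  0.09201552,  0.94816698, -0.37910535],
       [ 0.        ,  0.        ,  0.        ,  1.        ]])}
```

View pics/a_scene.png

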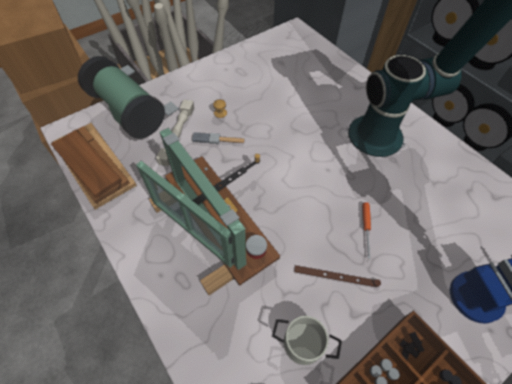

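View pics/a_side.png

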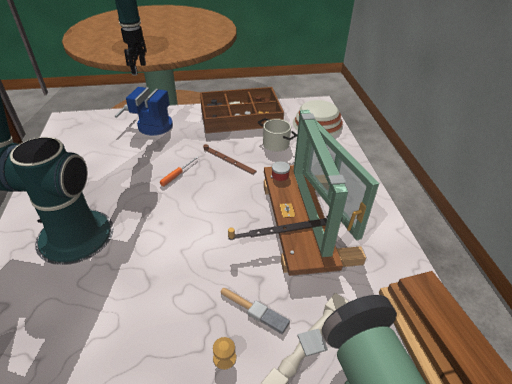

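View pics/a_wrist.png

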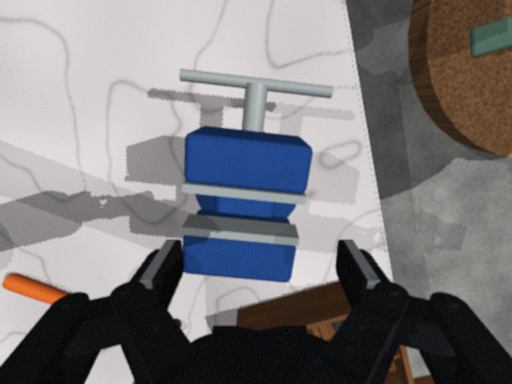

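```bash
python3 - <<'E'
from rig import *
import numpy as np
for n in ["scene","side"]:
    for l in ["sash_hinge","stay","hole_middle","knob","peg_plate","screw_tin"]:
        r=place_of(l,n)
        print(n,l,[(np.round(d["at"],4).tolist(),round(d["confidence"],2)) for d in r[:3]])
E
```

```text
scene sash_hinge [([0.7448, 0.1328, 0.0579], 0.87)]
scene stay [([0.7816, -0.1026, 0.0633], 0.67), ([0.683, 0.1357, 0.0627], 0.57)]
scene hole_middle [([0.6048, -0.119, 0.0673], 0.77), ([0.3284, 0.2756, -0.002], 0.63)]
scene knob [([0.4849, -0.1297, 0.0793], 0.69)]
scene peg_plate [([0.6641, -0.0328, 0.0658], 0.62)]
scene screw_tin [([0.6799, 0.134, 0.0614], 0.57)]
side sash_hinge [([0.7464, 0.1358, 0.0603], 0.68), ([0.6672, -0.036, 0.0625], 0.17)]
side stay [([0.7834, -0.098, 0.0666], 0.62)]
side hole_middle [([0.6016, -0.1164, 0.064], 0.93)]
side knob [([0.4883, -0.1234, 0.0817], 0.8), ([0.7161, 0.4198, -0.0], 0.58)]
side peg_plate [([0.6661, -0.0357, 0.0614], 0.56)]
side screw_tin [([0.6795, 0.1394, 0.0624], 0.54)]
```

```bash
cat > h.py <<'E'
from rig import *
import numpy as np, cv2
from scipy.spatial.transform import Rotation as Ro
def RT(s=None):
    s=s or sense(); q=s["eef_rot"]; return Ro.from_quat([q[1],q[2],q[3],q[0]]).as_matrix()
def proj(c,p):
    q=c["view"]@np.append(p,1); return np.array([c["cx"]+c["fx"]*q[0]/-q[2], c["cy"]+c["fy"]*(-q[1])/-q[2]])
def ray(c,u,v):
    d=np.array([(u-c["cx"])/c["fx"],-(v-c["cy"])/c["fy"],-1]); R=c["view"][:3,:3]; t=c["view"][:3,3]
    return -R.T@t, R.T@d
def onz(c,u,v,z):
    o,d=ray(c,u,v); return o+d*(z-o[2])/d[2]
def tri(obs):
    A=np.zeros((3,3));b=np.zeros(3)
    for c,u,v in obs:
        o,d=ray(c,u,v); d/=np.linalg.norm(d); M=np.eye(3)-np.outer(d,d); A+=M;b+=M@o
    return np.linalg.solve(A,b)
E
python3 - <<'E'
from h import *
R=RT(); print(R.round(3))
for n in ["scene","side","wrist"]:
    c=camera_params(n); print(n,(-c["view"][:3,:3].T@c["view"][:3,3]).round(4))
c=camera_params("wrist"); print("in tool", R.T@((-c["view"][:3,:3].T@c["view"][:3,3])-sense()["position"]), (R.T@c["view"][:3,:3].T).round(3))
for n in ["scene","side"]:
    p=capture(n);c=camera_params(n)
    u=proj(c,[0.64,-0.04,0.065]).astype(int); x0,y0=max(u[0]-75,0),max(u[1]-60,0)
    print(n,x0,y0)
    cv2.imwrite(f"pics/b_{n}.png",cv2.resize(p[y0:y0+120,x0:x0+150,::-1],None,fx=5,fy=5,interpolation=cv2.INTER_CUBIC))
E
```

```text
[[ 0.958  0.     0.288]
 [-0.288  0.     0.958]
 [ 0.    -1.     0.   ]]
scene [0.9357 0.4761 1.061 ]
side [ 0.4297 -0.8676  0.8909]
wrist [0.1156 0.6692 0.3731]
in tool [-0.08178528 -0.06912039 -0.00081564] [[-0.001 -0.948 -0.318]
 [-0.001  0.318 -0.948]
 [ 1.    -0.001 -0.001]]
scene 158 140
side 203 150
```

View pics/b_scene.png

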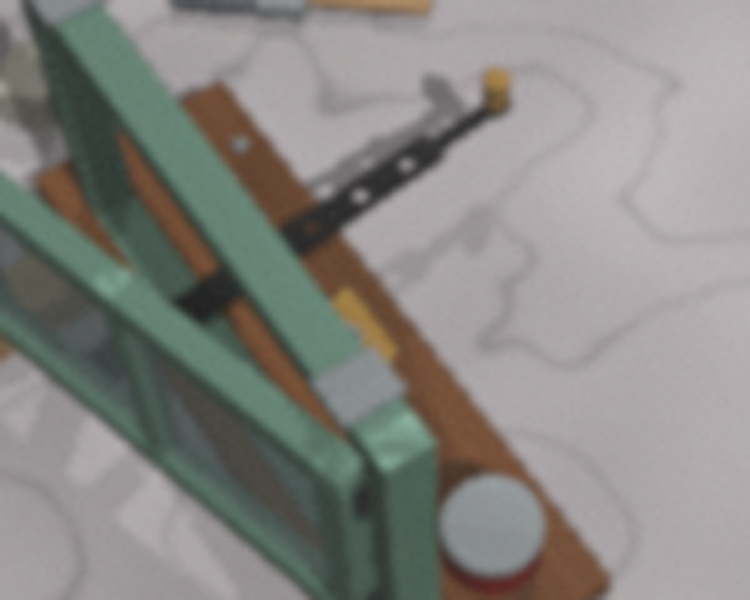

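View pics/b_side.png

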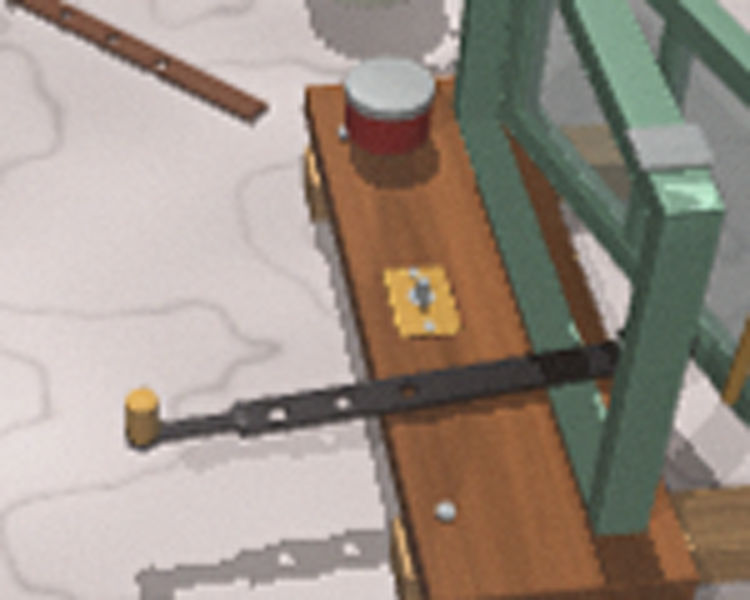

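```bash
python3 -m jog '[{"travel":[3.0,-5.4,0],"angular":[0,0,0.03],"hand":0},{"travel":[3.0,-5.4,0],"angular":[0,0,0.03],"hand":0},{"travel":[3.0,-5.4,0],"angular":[0,0,0.03],"hand":0},{"travel":[3.0,-5.4,0],"angular":[0,0,0.03],"hand":0},{"travel":[3.0,-5.4,0],"angular":[0,0,0.03],"hand":0},{"travel":[3.0,-5.4,0],"angular":[0,0,0.03],"hand":0},{"travel":[3.0,-5.4,0],"angular":[0,0,0.03],"hand":0},{"travel":[3.0,-5.4,0],"angular":[0,0,0.03],"hand":0},{"travel":[3.0,-5.4,0],"angular":[0,0,0.03],"hand":0},{"travel":[3.0,-5.4,0],"angular":[0,0,0.03],"hand":0}]'
```

```text
time: 2.1
position: [0.4951, 0.1005, 0.3062]
eef_rot: [0.709, -0.705, -0.013, 0.007]
contact_force: [1.7, 0.8, 1.4]
finger_gap: 0.997
```

```bash
python3 -m jog '[{"travel":[1.8,-5.6,-1.0],"angular":[0,0,0.03],"hand":0},{"travel":[1.8,-5.6,-1.0],"angular":[0,0,0.03],"hand":0},{"travel":[1.8,-5.6,-1.0],"angular":[0,0,0.02],"hand":0},{"travel":[0,0,0],"angular":[0,0,0],"hand":0},{"travel":[0,0,0],"angular":[0,0,0],"hand":0}]'
python3 - <<'E'
from h import *
p=capture("wrist");c=camera_params("wrist"); np.save("c1.npy",c,allow_pickle=True)
cv2.imwrite("pics/c_wrist.png",p[:,:,::-1])
print(RT().round(3),sense()["joint_pos"])
for l in ["stay","hole_middle","knob","peg_plate","sash_hinge"]:
    r=place_of(l,"wrist"); print(l,[(np.round(d["at"],4).tolist(),round(d["confidence"],2)) for d in r[:3]])
cv2.imwrite("pics/c_big.png",cv2.resize(p[60:360,60:460,::-1],None,fx=2,fy=2,interpolation=cv2.INTER_CUBIC))
E
```

```text
time: 2.72
position: [0.5522, -0.0774, 0.2772]
eef_rot: [0.708, -0.704, -0.041, 0.032]
contact_force: [0.1, 0.4, -0.4]
finger_gap: 0.996
[[ 0.995  0.013 -0.104]
 [ 0.104  0.007  0.995]
 [ 0.014 -1.     0.005]] [-0.18780503  0.05501043  1.89459942  0.0096393   1.18038046 -1.86623139]
stay [([0.7834, -0.1042, 0.0663], 0.7)]
hole_middle [([0.6031, -0.1181, 0.0663], 0.95)]
knob [([0.485, -0.126, 0.0807], 0.61)]
peg_plate [([0.6691, -0.0331, 0.0643], 0.77)]
sash_hinge []
```

View pics/c_big.png

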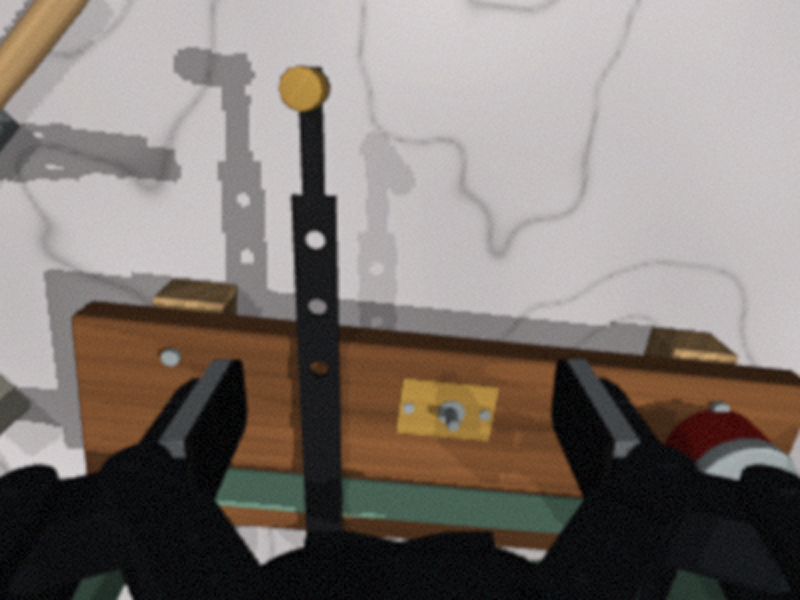

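```bash
python3 - <<'E'
from h import *
p=cv2.imread("pics/c_wrist.png"); c=np.load("c1.npy",allow_pickle=True).item()
cv2.imwrite("pics/c_z.png",cv2.resize(p[240:290,250:320],None,fx=10,fy=10,interpolation=cv2.INTER_CUBIC))
f=lambda x,y:(60+x/2,60+y/2)
print("knobtop",onz(c,*f(304,88),0.0965))
for n,q in (("220",(315,240)),("180",(317,307)),("140",(319,369))): print(n,onz(c,*f(*q),0.0665))
print("plate",[onz(c,*f(*q),0.062).round(4) for q in ((403,379),(498,388),(491,441),(397,432))])
print("sill edge",[onz(c,*f(*q),0.060).round(4) for q in ((92,303),(795,372))])
E
```

```text
knobtop [ 0.4821441  -0.12613998  0.0965    ]
220 [ 0.56229137 -0.12118244  0.0665    ]
180 [ 0.60227783 -0.11788209  0.0665    ]
140 [ 0.64264977 -0.11446079  0.0665    ]
plate [array([ 0.6472, -0.0635,  0.062 ]), array([ 0.6476, -0.0047,  0.062 ]), array([ 0.6869, -0.0026,  0.062 ]), array([ 0.6861, -0.0631,  0.062 ])]
sill edge [array([ 0.6162, -0.2487,  0.06  ]), array([0.619 , 0.1757, 0.06  ])]
```

View pics/c_z.png

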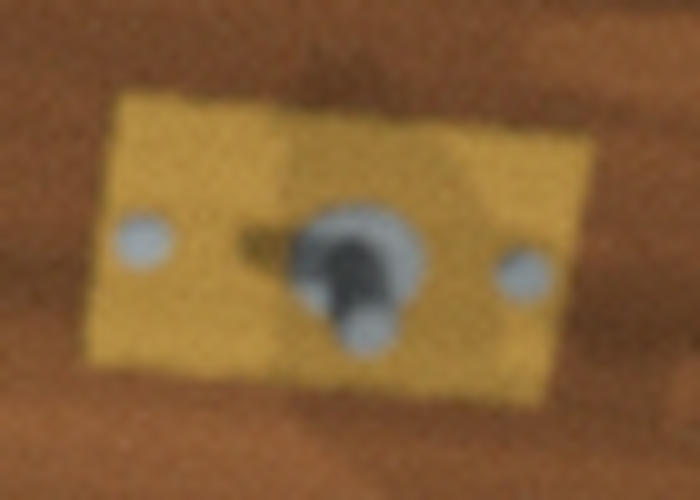

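```bash
python3 - <<'E'
from h import *
c=np.load("c1.npy",allow_pickle=True).item()
g=lambda x,y:(250+x/10-.45,240+y/10-.45)
print("peg top",onz(c,*g(368,330),0.0765),"washer",onz(c,*g(358,264),0.0625))
print("plate",[onz(c,*g(*q),0.062).round(4) for q in ((120,93),(595,138),(543,408),(85,360))])
G=onz(c,*g(368,330),0.0765)[:2]
# solve
K=np.array([.4835,-.1265]);
H=np.array([.7455,.1343])
hole=np.array([.6022,-.1179]); 
d=np.array([.64265-.5623,-.11446+.12118]); d/=np.linalg.norm(d); P0=hole+.18*d; print("pivot0",P0,"dist hinge",np.linalg.norm(P0-H), d)
from scipy.optimize import brentq
def fk(th):
    v=P0-H; v=v/np.linalg.norm(v)*.241
    cs,sn=np.cos(th),np.sin(th); return H+np.array([[cs,-sn],[sn,cs]])@v
for th in (0,.2,.4,.5,.6,.8): print(th,fk(th),np.linalg.norm(fk(th)-G))
th=brentq(lambda t:np.linalg.norm(fk(t)-G)-.18,0,0.9); P=fk(th); u=(P-G)/.18
print("open add",th,"P",P,"knob",P-.3*u,"yaw",np.arctan2(u[1],u[0]),"yaw0",np.arctan2(d[1],d[0]))
E
```

```text
peg top [ 0.66674138 -0.03165865  0.0765    ] washer [ 0.66739452 -0.03139654  0.0625    ]
plate [array([ 0.6463, -0.0636,  0.062 ]), array([ 0.6467, -0.0048,  0.062 ]), array([ 0.6869, -0.0048,  0.062 ]), array([ 0.6855, -0.0638,  0.062 ])]
pivot0 [ 0.78157376 -0.10289824] dist hinge 0.23992565485116005 [0.99652091 0.08334313]
0 [ 0.7817353  -0.10396037] 0.13583497097289024
0.2 [ 0.82834803 -0.09201218] 0.17250871909685195
0.4 [ 0.87165788 -0.07104164] 0.20866669543450062
0.5 [ 0.89152757 -0.05742102] 0.2262576626508845
0.6 [ 0.9099382  -0.04188478] 0.24341172558896884
0.8 [ 0.9416629  -0.00570399] 0.2761439582564644
open add 0.24100441638129402 P [ 0.83755559 -0.08842577] knob [0.55286524 0.0061861 ] yaw -0.32084958957282284 yaw0 0.08343991766211559
```

```bash
python3 -m jog '[{"travel":[-3.4,-2.5,-2.0],"angular":[-0.007,0.013,-0.02],"hand":0},{"travel":[-3.4,-2.5,-2.0],"angular":[0,0,0],"hand":0},{"travel":[0,0,-2.0],"angular":[0,0,0],"hand":0},{"travel":[0,0,0],"angular":[0,0,0],"hand":0},{"travel":[0,0,0],"angular":[0,0,0],"hand":0}]' 20
python3 - <<'E'
from h import *
print(RT().round(3),sense()["position"])
p=capture("wrist");c=camera_params("wrist")
cv2.imwrite("pics/d_wrist.png",p[:,:,::-1])
for n in("side",):
    p=capture(n);cv2.imwrite("pics/d_side.png",cv2.resize(p[120:320,150:400,::-1],None,fx=3,fy=3))
E
```

```text
time: 3.65
position: [0.4839, -0.1234, 0.2192]
eef_rot: [-0.706, 0.707, 0.035, -0.031]
contact_force: [0.6, -0.1, 0.2]
finger_gap: 1.001
[[ 0.996  0.006 -0.093]
 [ 0.093 -0.002  0.996]
 [ 0.006 -1.    -0.003]] [ 0.48392077 -0.12343571  0.21920063]
```

View pics/d_wrist.png

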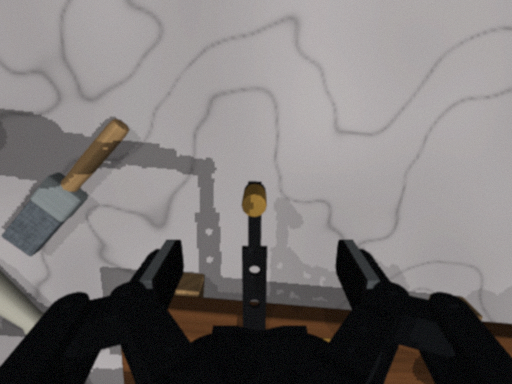

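View pics/d_side.png

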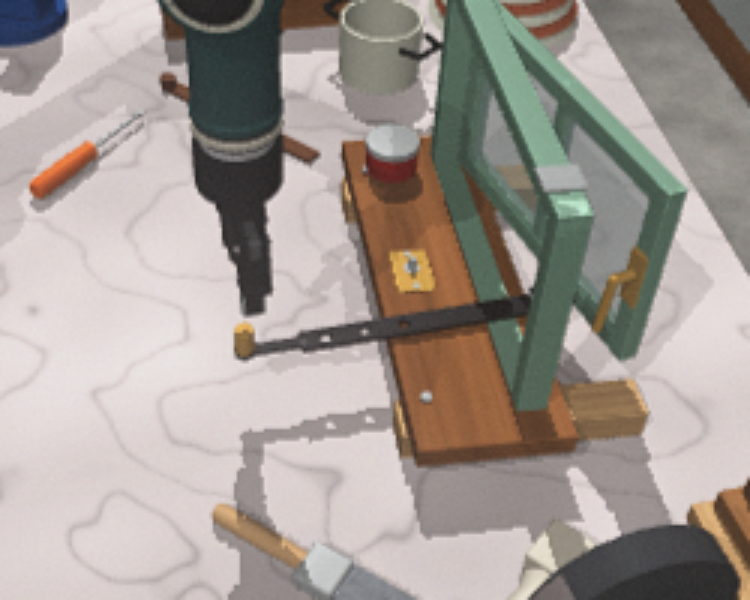

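```bash
python3 - <<'E'
from h import *
print(onz(camera_params("wrist"),254,203,0.0965))
E
python3 -m jog '[{"travel":[0,-0.3,-4],"angular":[0,0,0],"hand":0},{"travel":[0,0,-2.5],"angular":[0,0,0],"hand":0},{"travel":[0,0,-1.3],"angular":[0,0,0],"hand":0},{"travel":[0,0,0],"angular":[0,0,0],"hand":0}]' 20
python3 - <<'E'
from h import *
print(sense()["position"],RT().round(3))
for n in("side",):
    p=capture(n);cv2.imwrite("pics/e_side.png",cv2.resize(p[180:280,180:330,::-1],None,fx=5,fy=5))
p=capture("wrist");cv2.imwrite("pics/e_wrist.png",p[:,:,::-1])
E
```

```text
[ 0.47978318 -0.12872944  0.0965    ]
time: 4.25
position: [0.4886, -0.1265, 0.144]
eef_rot: [-0.704, 0.708, 0.039, -0.029]
contact_force: [-0.1, 0.6, 1.1]
finger_gap: 1.003
[ 0.48859418 -0.12648696  0.14398232] [[ 0.995  0.015 -0.096]
 [ 0.096 -0.005  0.995]
 [ 0.014 -1.    -0.006]]
```

View pics/e_side.png

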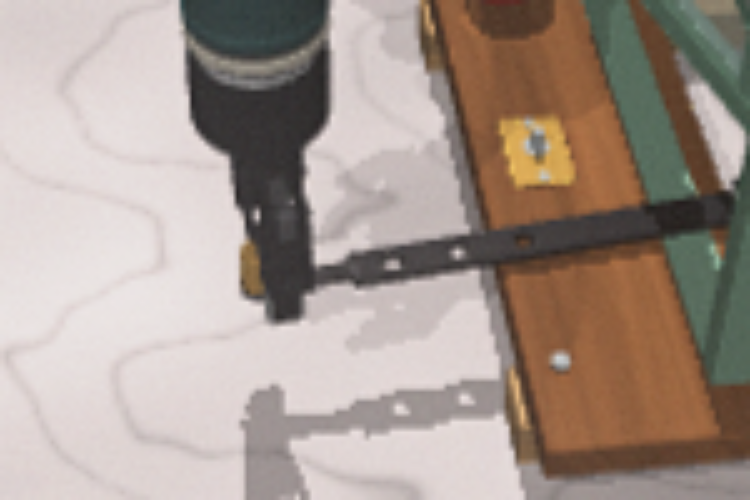

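View pics/e_wrist.png

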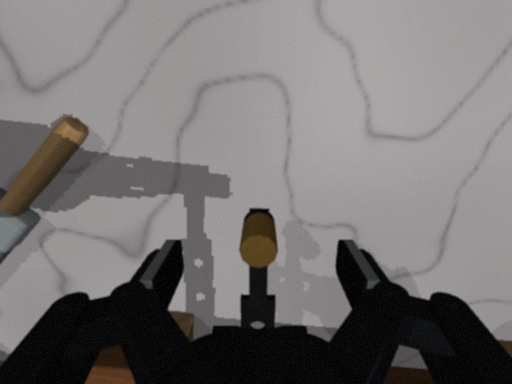

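```bash
python3 - <<'E'
from h import *
print(onz(camera_params("wrist"),259,249,0.0965))
E
python3 -m jog '[{"travel":[-0.5,-0.1,-0.5],"angular":[0.005,0.015,-0.01],"hand":0},{"travel":[0,0,0],"angular":[0,0,0],"hand":0}]' 20
python3 - <<'E'
from h import *
print(sense()["position"],RT().round(3))
p=capture("wrist");cv2.imwrite("pics/f_wrist.png",p[150:300,160:360,::-1].repeat(3,0).repeat(3,1))
E
```

```text
[ 0.4802868  -0.12870392  0.0965    ]
time: 4.6
position: [0.4854, -0.1283, 0.1419]
eef_rot: [-0.706, 0.707, 0.032, -0.029]
contact_force: [0.8, -0.4, -0.8]
finger_gap: 1.0
[ 0.48544602 -0.12826294  0.14193944] [[ 0.996  0.005 -0.085]
 [ 0.085 -0.001  0.996]
 [ 0.005 -1.    -0.002]]
```

View pics/f_wrist.png

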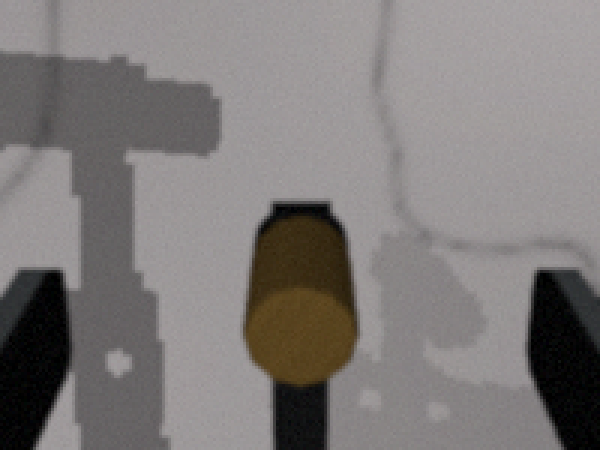

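```bash
python3 -m jog '[{"travel":[-0.3,0,-0.3],"angular":[0,0,0],"hand":0},{"travel":[0,0,0],"angular":[0,0,0],"hand":150},{"travel":[0,0,0],"angular":[0,0,0],"hand":255},{"travel":[0,0,0],"angular":[0,0,0],"hand":255},{"travel":[0,0,0],"angular":[0,0,0],"hand":255},{"travel":[0,0,0],"angular":[0,0,0],"hand":255}]' 25
python3 - <<'E'
from h import *
print(sense()["position"],RT().round(3),sense()["moment"])
for n in("side",):
    p=capture(n);cv2.imwrite("pics/g_side.png",cv2.resize(p[180:280,180:330,::-1],None,fx=5,fy=5))
p=capture("wrist");cv2.imwrite("pics/g_wrist.png",p[150:350,110:410,::-1].repeat(2,0).repeat(2,1))
E
```

```text
time: 5.4
position: [0.483, -0.1285, 0.1397]
eef_rot: [-0.706, 0.707, 0.033, -0.028]
contact_force: [-0.1, -0.3, 0.5]
finger_gap: 0.224
[ 0.48295106 -0.12847243  0.13969086] [[ 0.996  0.007 -0.085]
 [ 0.085 -0.002  0.996]
 [ 0.007 -1.    -0.003]] [0.01121488 0.05777716 0.01370437]
```

View pics/g_wrist.png

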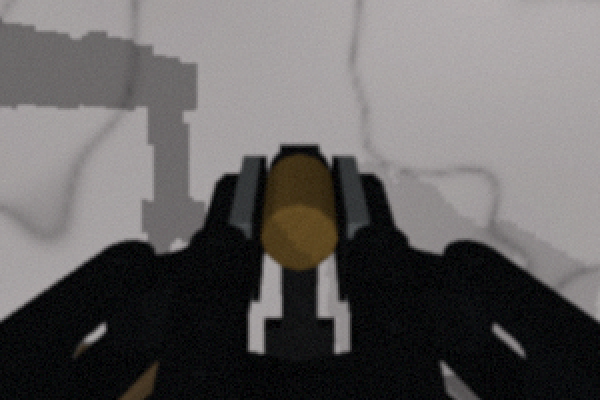

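View pics/g_side.png

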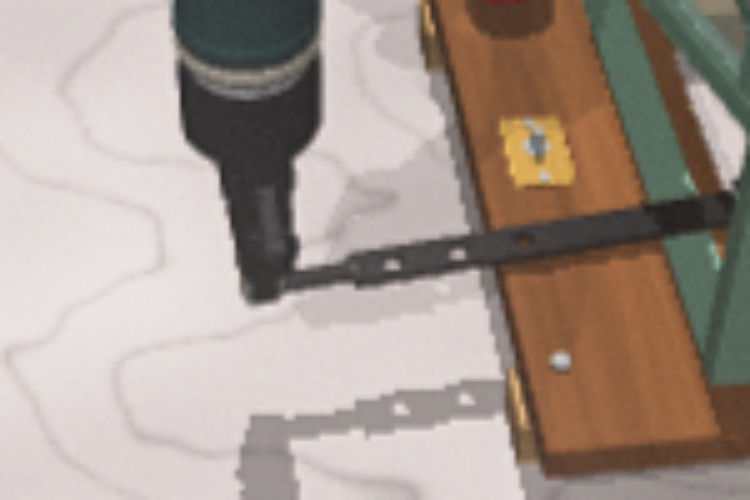

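```bash
python3 -m jog '[{"travel":[0.1,0,1.3],"angular":[0,0,0],"hand":255},{"travel":[0.15,0,1.3],"angular":[0,0,0],"hand":255},{"travel":[0.2,0,1.3],"angular":[0,0,0],"hand":255},{"travel":[0,0,0],"angular":[0,0,0],"hand":255}]' 25
python3 - <<'E'
from h import *
s=sense();print(s["position"],RT().round(3),s["moment"])
for n in("side",):
    p=capture(n);cv2.imwrite("pics/h_side.png",cv2.resize(p[150:270,180:330,::-1],None,fx=5,fy=5))
E
```

```text
time: 6.0
position: [0.4876, -0.1283, 0.1813]
eef_rot: [-0.706, 0.707, 0.033, -0.028]
contact_force: [1.4, -0.3, -2.1]
finger_gap: 0.231
[ 0.48760162 -0.12832817  0.18133289] [[ 0.996  0.007 -0.085]
 [ 0.085 -0.002  0.996]
 [ 0.006 -1.    -0.002]] [-0.01771473  0.05674923 -0.04666059]
```

View pics/h_side.png

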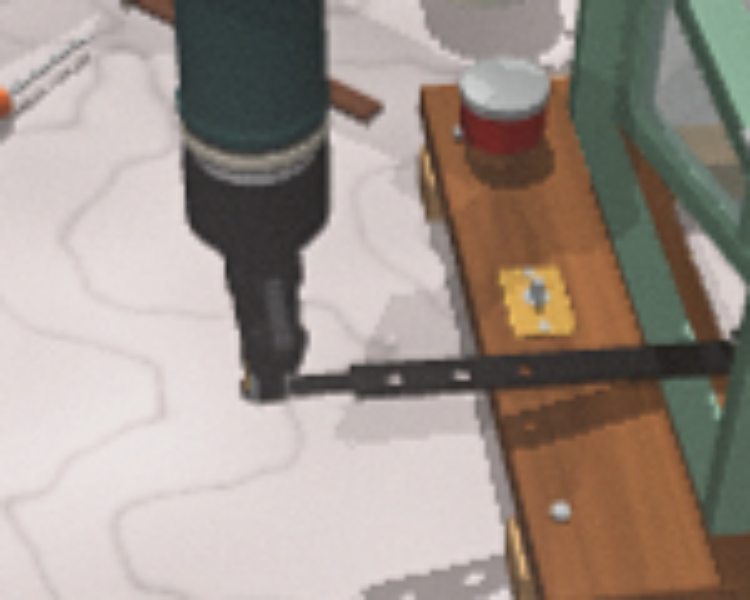

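```bash
python3 -m jog '[{"travel":[0.6,1.1,0],"angular":[0,0,-0.033],"hand":255},{"travel":[0.6,1.1,0],"angular":[0,0,-0.033],"hand":255},{"travel":[0.6,1.1,0],"angular":[0,0,-0.033],"hand":255},{"travel":[0.6,1.1,0],"angular":[0,0,-0.033],"hand":255},{"travel":[0.6,1.1,0],"angular":[0,0,-0.033],"hand":255}]' 25
python3 - <<'E'
from h import *
s=sense();print(s["position"],RT().round(3),s["moment"])
E
python3 -m jog '[{"travel":[0.6,1.1,0],"angular":[0,0,-0.033],"hand":255},{"travel":[0.6,1.1,0],"angular":[0,0,-0.033],"hand":255},{"travel":[0.6,1.1,0],"angular":[0,0,-0.033],"hand":255},{"travel":[0.6,1.1,0],"angular":[0,0,-0.033],"hand":255},{"travel":[0.6,1.1,0],"angular":[0,0,-0.033],"hand":255},{"travel":[0,0,0],"angular":[0,0,0],"hand":255},{"travel":[0,0,0],"angular":[0,0,0],"hand":255}]' 25
python3 - <<'E'
from h import *
s=sense();print(s["position"],RT().round(3),s["moment"])
for n in("side","scene"):
    p=capture(n);cv2.imwrite(f"pics/i_{n}.png",p[:,:,::-1])
    if n=="side": cv2.imwrite("pics/i_side2.png",cv2.resize(p[130:250,200:350,::-1],None,fx=5,fy=5,interpolation=cv2.INTER_CUBIC))
p=capture("wrist");cv2.imwrite("pics/i_wrist.png",p[:,:,::-1])
E
```

```text
time: 6.68
position: [0.5133, -0.0721, 0.1779]
eef_rot: [-0.706, 0.707, -0.032, 0.029]
contact_force: [-0.9, -0.3, -1.1]
finger_gap: 0.225
[ 0.51328022 -0.0720949   0.17789886] [[ 0.996 -0.004  0.087]
 [-0.087 -0.001  0.996]
 [-0.004 -1.    -0.001]] [-0.03812653  0.10607396 -0.06429457]
time: 7.55
position: [0.5417, -0.0151, 0.1758]
eef_rot: [-0.701, 0.702, -0.094, 0.087]
contact_force: [-0.3, -0.6, -0.0]
finger_gap: 0.226
[ 0.54174216 -0.01513127  0.1758188 ] [[ 0.967 -0.01   0.254]
 [-0.254  0.     0.967]
 [-0.009 -1.    -0.002]] [-0.00891773 -0.15350942 -0.07953306]
```

View pics/i_side2.png

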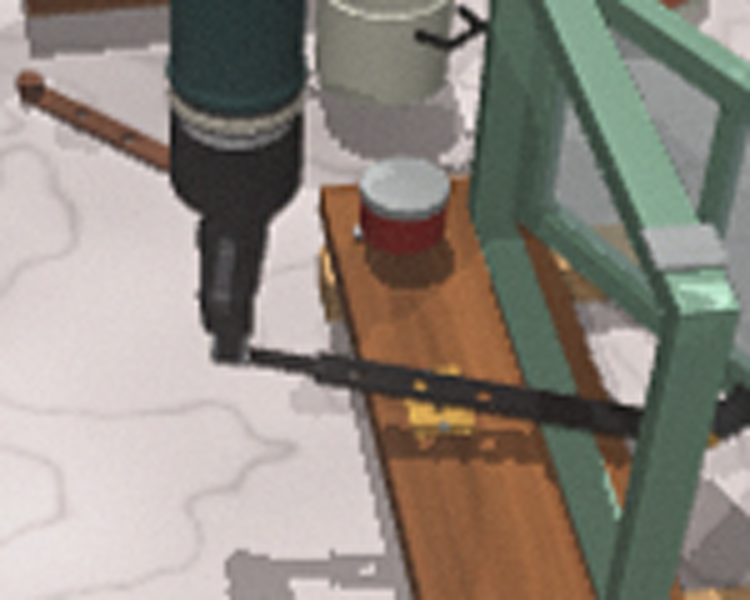

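View pics/i_scene.png

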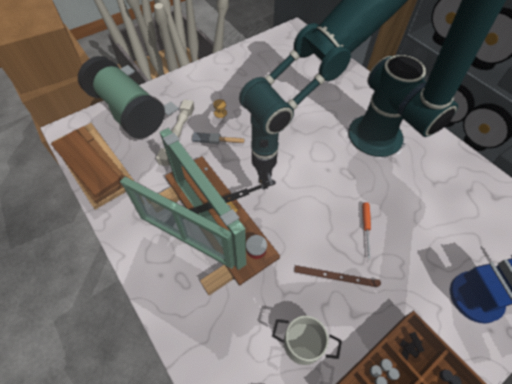

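View pics/i_wrist.png

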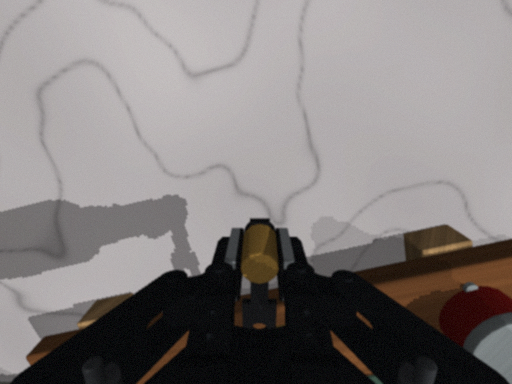

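```bash
cat >> h.py <<'E'
from scipy.optimize import brentq
H=np.array([.7455,.1343]); P00=np.array([.7816,-.1029]); G=np.array([.6667,-.0317])
K00=np.array([.483,-.1285,.1397])
def model(s=None):
    """hole estimate from TCP: knob lift -> tilt a, horizontal lengths"""
    s=s or sense(); t=np.array(s["position"]); dz=t[2]-K00[2]
    a=np.arcsin(np.clip(dz/.3,-1,1)); 
    for _ in range(5): a=np.arcsin((dz+.017*(1-np.cos(a)))/.3)
    L=.3*np.cos(a)-.017*np.sin(a); Lh=.18*np.cos(a)
    K=t[:2]-K00[:2]+(P00-.3*np.array([np.cos(.0834),np.sin(.0834)])) 
    v=(P00-H)/np.linalg.norm(P00-H)*.241
    def P(th): cs,sn=np.cos(th),np.sin(th); return H+np.array([[cs,-sn],[sn,cs]])@v
    th=brentq(lambda q:np.linalg.norm(P(q)-K)-L,-.1,.9)
    p=P(th);u=(p-K)/L; hole=p-Lh*u
    return dict(a=a,th=th,hole=hole,err=(G-hole)*1000,yaw=np.arctan2(u[1],u[0]),u=u,bottom=.066+.18*np.sin(a)-.0025)
def rep():
    s=sense();m=model(s);R=RT(s)
    print("t",round(s["time"],2),"pos",np.round(s["position"],4),"toolyaw",round(np.arctan2(R[1,0],R[0,0]),3),"down",R[:,1].round(3),"F",np.round(s["contact_force"],1),"M",np.round(s["moment"],2))
    print("a %.3f th %.3f yaw %.3f bottom %.4f"%(m["a"],m["th"],m["yaw"],m["bottom"]),"err mm",m["err"].round(1))
E
python3 -m jog '[{"travel":[0.5,0.7,0.2],"angular":[0,0,-0.025],"hand":255},{"travel":[0.5,0.7,0.2],"angular":[0,0,-0.025],"hand":255},{"travel":[0.4,0.6,0.1],"angular":[0,0,-0.02],"hand":255},{"travel":[0,0,0],"angular":[0,0,0],"hand":255},{"travel":[0,0,0],"angular":[0,0,0],"hand":255}]' 25
python3 - <<'E'
from h import *
rep()
p=capture("side"); cv2.imwrite("pics/j_side2.png",cv2.resize(p[130:250,200:350,::-1],None,fx=5,fy=5,interpolation=cv2.INTER_CUBIC))
E
```

```text
time: 8.32
position: [0.5532, 0.0044, 0.1797]
eef_rot: [-0.697, 0.698, -0.122, 0.111]
contact_force: [0.0, 1.0, -0.4]
finger_gap: 0.223
t 8.32 pos [0.5532 0.0044 0.1797] toolyaw -0.33 down [-0.016  0.002 -1.   ] F [ 0.   1.  -0.4] M [ 0.1  -0.04  0.03]
a 0.134 th 0.215 yaw -0.330 bottom 0.0876 err mm [3.6 1.1]
```

View pics/j_side2.png

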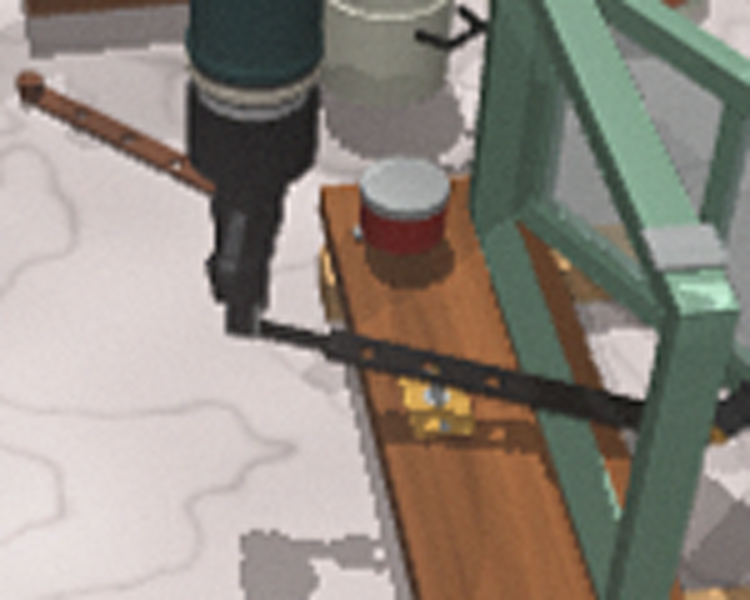

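```bash
python3 - <<'E'
from h import *
c=camera_params("side"); m=model()
q=proj(c,[*m["hole"],.066+.18*np.sin(m["a"])+.0025]); print("hole pred crop",(q-[200,130]+.5)*5)
q=proj(c,[*G,.0765]); print("peg pred crop j",(q-[200,130]+.5)*5,"crop b",(q-[203,150]+.5)*5, "crop d",(q-[150,120]+.5)*3)
p=cv2.imread("pics/a_side.png"); cv2.imwrite("pics/k.png",cv2.resize(p[195:225,270:310],None,fx=18,fy=18,interpolation=cv2.INTER_CUBIC)); print((q-[270,195]+.5)*18)
E
```

```text
hole pred crop [433.99523214 362.98000919]
peg pred crop j [437.35751613 380.15168367] crop b [422.35751613 280.15168367] crop d [412.41450968 258.0910102 ]
[314.48705808 198.5460612 ]
```

View pics/k.png

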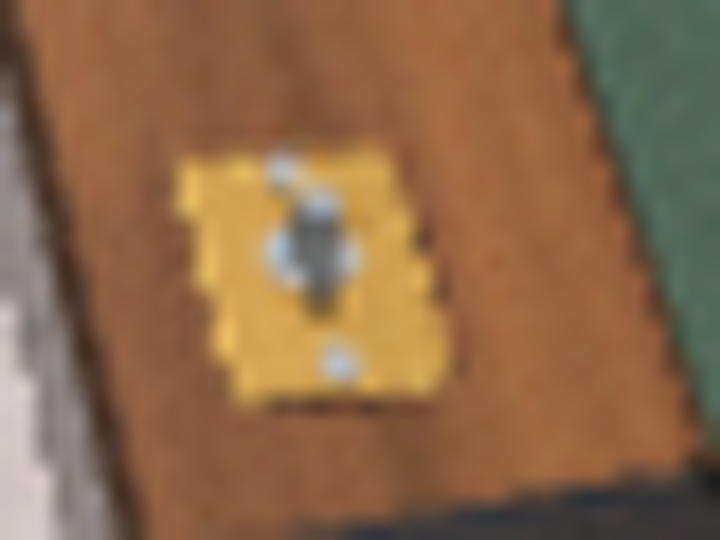

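```bash
cat >> h.py <<'E'
def target(bottom,g=None):
    g=G if g is None else np.array(g); a=np.arcsin((bottom-.0635)/.18)
    v=(P00-H)/np.linalg.norm(P00-H)*.241
    def P(th): cs,sn=np.cos(th),np.sin(th); return H+np.array([[cs,-sn],[sn,cs]])@v
    th=brentq(lambda q:np.linalg.norm(P(q)-g)-.18*np.cos(a),0,.9); p=P(th); u=(p-g)/np.linalg.norm(p-g)
    K=p-(.3*np.cos(a)-.017*np.sin(a))*u; off=K00[:2]-(P00-.3*np.array([np.cos(.0834),np.sin(.0834)]))
    t=np.array([*(K+off),K00[2]+.3*np.sin(a)-.017*(1-np.cos(a))]); s=sense()
    R=RT(s); yaw=np.arctan2(u[1],u[0])
    print("bottom",bottom,"target",t.round(4),"delta cm",((t-s["position"])*100).round(2),"dyaw",round(yaw-np.arctan2(R[1,0],R[0,0]),3))
E
python3 - <<'E'
from h import *
target(.0876);target(.078);target(.0765);target(.070);target(.0635)
E
```

```text
bottom 0.0876 target [0.5567 0.0053 0.1797] delta cm [ 0.35  0.09 -0.  ] dyaw 0.002
bottom 0.078 target [0.5549 0.0053 0.1638] delta cm [ 0.18  0.09 -1.59] dyaw 0.007
bottom 0.0765 target [0.5547 0.0053 0.1613] delta cm [ 0.16  0.09 -1.84] dyaw 0.007
bottom 0.07 target [0.5539 0.0054 0.1505] delta cm [ 0.07  0.1  -2.92] dyaw 0.009
bottom 0.0635 target [0.5532 0.0055 0.1397] delta cm [ 0.    0.11 -4.  ] dyaw 0.009
```

```bash
python3 - <<'E'
t=open("h.py").read()
t=t.replace('t=np.array(s["position"]); dz','t=np.array(s["position"])+LV*(RT(s)[:,1]-D0); dz')
t=t.replace('K00=np.array','LV=.056; D0=np.array([.007,-.002,-1])\nK00=np.array')
t=t.replace('((t-s["position"])*100)','((t-s["position"]-LV*(RT(s)[:,1]-D0))*100)')
open("h.py","w").write(t)
E
python3 -m jog '[{"travel":[0.2,0.1,-0.6],"angular":[-0.002,-0.016,0],"hand":255},{"travel":[0,0,-0.6],"angular":[0,0,0],"hand":255},{"travel":[0,0,0],"angular":[0,0,0],"hand":255},{"travel":[0,0,0],"angular":[0,0,0],"hand":255}]' 25
python3 - <<'E'
from h import *
rep(); target(.078)
E
```

```text
time: 8.88
position: [0.5547, 0.0049, 0.1665]
eef_rot: [-0.697, 0.698, -0.116, 0.117]
contact_force: [-0.8, 0.2, -0.1]
finger_gap: 0.219
t 8.88 pos [0.5547 0.0049 0.1665] toolyaw -0.33 down [ 0.001 -0.001 -1.   ] F [-0.8  0.2 -0.1] M [-0.07 -0.04  0.  ]
a 0.090 th 0.233 yaw -0.325 bottom 0.0796 err mm [0.9 0.3]
bottom 0.078 target [0.5549 0.0053 0.1638] delta cm [ 0.06  0.03 -0.26] dyaw 0.007
```

```bash
python3 -m jog '[{"travel":[0.06,0.03,-0.25],"angular":[0,0,0],"hand":255},{"travel":[0,0,0],"angular":[0,0,0],"hand":255}]' 25
python3 -c "from h import *;rep()"
python3 -m jog '[{"travel":[0,0,-0.2],"angular":[0,0,0],"hand":255},{"travel":[0,0,0],"angular":[0,0,0],"hand":255}]'
python3 -c "from h import *;rep()"
python3 -m jog '[{"travel":[0,0,-0.2],"angular":[0,0,0],"hand":255},{"travel":[0,0,0],"angular":[0,0,0],"hand":255}]'
python3 -c "from h import *;rep()"
```

```text
time: 9.12
position: [0.5553, 0.0052, 0.1639]
eef_rot: [-0.697, 0.698, -0.116, 0.117]
contact_force: [-0.7, 0.9, -0.1]
finger_gap: 0.22
t 9.12 pos [0.5553 0.0052 0.1639] toolyaw -0.331 down [ 0.001 -0.001 -1.   ] F [-0.7  0.9 -0.1] M [-0.03 -0.13 -0.02]
a 0.081 th 0.238 yaw -0.323 bottom 0.0781 err mm [-0.  0.]
time: 9.38
position: [0.5554, 0.0052, 0.1619]
eef_rot: [-0.697, 0.698, -0.116, 0.117]
contact_force: [-0.4, 0.6, -0.4]
finger_gap: 0.225
t 9.38 pos [0.5554 0.0052 0.1619] toolyaw -0.331 down [ 0.001 -0.001 -1.   ] F [-0.4  0.6 -0.4] M [-0.03 -0.   -0.  ]
a 0.074 th 0.239 yaw -0.322 bottom 0.0769 err mm [-0.3 -0. ]
time: 9.62
position: [0.5554, 0.0052, 0.1598]
eef_rot: [-0.697, 0.698, -0.116, 0.117]
contact_force: [-0.9, 0.8, 0.3]
finger_gap: 0.226
t 9.62 pos [0.5554 0.0052 0.1598] toolyaw -0.331 down [ 0.001 -0.001 -1.   ] F [-0.9  0.8  0.3] M [-0.01 -0.03  0.01]
a 0.067 th 0.241 yaw -0.322 bottom 0.0756 err mm [-0.5 -0.1]
```

```bash
for i in 1; do python3 -m jog '[{"travel":[-0.03,0,-0.15],"angular":[0,0,0],"hand":255},{"travel":[0,0,0],"angular":[0,0,0],"hand":255}]'
python3 -c "from h import *;rep()"; done
python3 -m jog '[{"travel":[-0.03,0,-0.15],"angular":[0,0,0],"hand":255},{"travel":[0,0,0],"angular":[0,0,0],"hand":255}]'
python3 -c "from h import *;rep()"
```

```text
time: 9.88
position: [0.5552, 0.0051, 0.1583]
eef_rot: [-0.697, 0.698, -0.116, 0.117]
contact_force: [-1.6, 0.0, -0.2]
finger_gap: 0.223
t 9.88 pos [0.5552 0.0051 0.1583] toolyaw -0.331 down [ 0.001 -0.001 -1.   ] F [-1.6  0.  -0.2] M [-0.02 -0.05  0.  ]
a 0.062 th 0.241 yaw -0.321 bottom 0.0747 err mm [-0.5 -0. ]
time: 10.12
position: [0.555, 0.0051, 0.1568]
eef_rot: [-0.697, 0.698, -0.116, 0.117]
contact_force: [-1.2, 1.4, -0.1]
finger_gap: 0.22
t 10.12 pos [0.555  0.0051 0.1568] toolyaw -0.331 down [ 0.001 -0.001 -1.   ] F [-1.2  1.4 -0.1] M [-0.02 -0.06 -0.  ]
a 0.057 th 0.241 yaw -0.321 bottom 0.0738 err mm [-0.4 -0. ]
```

```bash
python3 -m jog '[{"travel":[-0.02,0,-0.15],"angular":[0,0,0],"hand":255},{"travel":[-0.01,0,-0.15],"angular":[0,0,0],"hand":255},{"travel":[0,0,0],"angular":[0,0,0],"hand":255}]'
python3 - <<'E'
from h import *
rep(); target(.0635)
p=capture("side"); cv2.imwrite("pics/l_side2.png",cv2.resize(p[165:245,240:340,::-1],None,fx=7,fy=7,interpolation=cv2.INTER_CUBIC))
E
```

```text
time: 10.5
position: [0.5547, 0.0051, 0.1535]
eef_rot: [-0.697, 0.698, -0.116, 0.117]
contact_force: [-1.1, 0.8, -0.6]
finger_gap: 0.219
t 10.5 pos [0.5547 0.0051 0.1535] toolyaw -0.331 down [ 0.001 -0.001 -1.   ] F [-1.1  0.8 -0.6] M [ 0.01 -0.11 -0.02]
a 0.046 th 0.242 yaw -0.321 bottom 0.0718 err mm [-0.3  0. ]
bottom 0.0635 target [0.5532 0.0055 0.1397] delta cm [-0.12  0.03 -1.38] dyaw 0.01
```

View pics/l_side2.png

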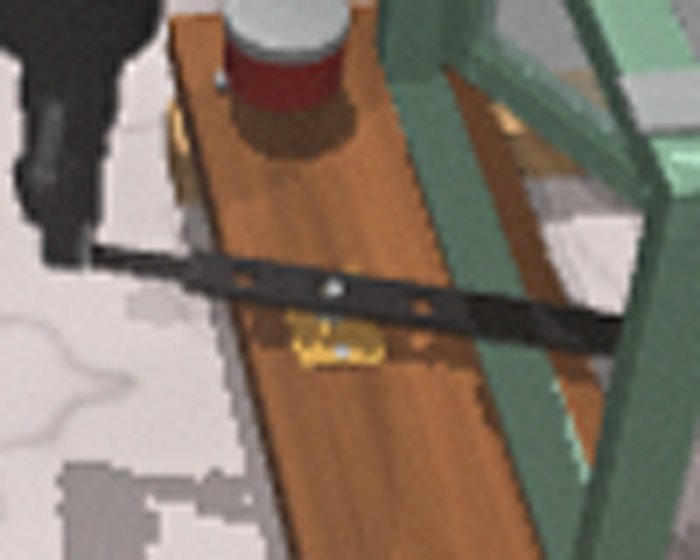

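```bash
python3 -m jog '[{"travel":[-0.02,0,-0.15],"angular":[0,0,0],"hand":255},{"travel":[-0.02,0.01,-0.15],"angular":[0,0,0],"hand":255},{"travel":[0,0,0],"angular":[0,0,0],"hand":255}]'
python3 -c "from h import *;rep()"
python3 -m jog '[{"travel":[-0.02,0,-0.15],"angular":[0,0,0],"hand":255},{"travel":[-0.02,0.01,-0.15],"angular":[0,0,0],"hand":255},{"travel":[0,0,0],"angular":[0,0,0],"hand":255}]'
python3 -c "from h import *;rep();target(.0635)"
```

```text
time: 10.92
position: [0.5544, 0.0052, 0.1504]
eef_rot: [-0.697, 0.698, -0.116, 0.117]
contact_force: [-1.5, 0.8, 0.1]
finger_gap: 0.223
t 10.93 pos [0.5544 0.0052 0.1504] toolyaw -0.331 down [ 0.002 -0.001 -1.   ] F [-1.5  0.8  0.1] M [-0.01 -0.16 -0.  ]
a 0.036 th 0.242 yaw -0.321 bottom 0.0699 err mm [-0.3 -0. ]
time: 11.3
position: [0.5541, 0.0053, 0.1473]
eef_rot: [-0.697, 0.698, -0.116, 0.117]
contact_force: [-0.4, 0.3, -0.4]
finger_gap: 0.224
t 11.3 pos [0.5541 0.0053 0.1473] toolyaw -0.331 down [ 0.002 -0.001 -1.   ] F [-0.4  0.3 -0.4] M [-0.06 -0.14 -0.  ]
a 0.025 th 0.241 yaw -0.321 bottom 0.0681 err mm [-0.2 -0. ]
bottom 0.0635 target [0.5532 0.0055 0.1397] delta cm [-0.06  0.01 -0.76] dyaw 0.01
```

```bash
python3 -m jog '[{"travel":[-0.02,0,-0.15],"angular":[0,0,0],"hand":255},{"travel":[-0.01,0,-0.15],"angular":[0,0,0],"hand":255},{"travel":[0,0,0],"angular":[0,0,0],"hand":255}]'
python3 -c "from h import *;rep()"
python3 -m jog '[{"travel":[-0.02,0,-0.15],"angular":[0,0,0],"hand":255},{"travel":[-0.01,0,-0.1],"angular":[0,0,0],"hand":255},{"travel":[0,0,0],"angular":[0,0,0],"hand":255}]'
python3 -c "from h import *;rep();target(.0635)"
```

```text
time: 11.68
position: [0.5538, 0.0053, 0.1441]
eef_rot: [-0.697, 0.698, -0.116, 0.117]
contact_force: [-0.9, -0.4, 0.4]
finger_gap: 0.221
t 11.68 pos [0.5538 0.0053 0.1441] toolyaw -0.331 down [ 0.002 -0.001 -1.   ] F [-0.9 -0.4  0.4] M [-0.02 -0.13  0.08]
a 0.015 th 0.241 yaw -0.320 bottom 0.0661 err mm [-0.2  0. ]
time: 12.05
position: [0.5536, 0.0054, 0.1416]
eef_rot: [-0.697, 0.698, -0.116, 0.117]
contact_force: [-0.8, 1.1, 1.5]
finger_gap: 0.224
t 12.05 pos [0.5536 0.0054 0.1416] toolyaw -0.331 down [ 0.002 -0.001 -1.   ] F [-0.8  1.1  1.5] M [ 0.02 -0.06 -0.01]
a 0.006 th 0.241 yaw -0.321 bottom 0.0647 err mm [-0.  0.]
bottom 0.0635 target [0.5532 0.0055 0.1397] delta cm [-0.01  0.01 -0.19] dyaw 0.01
```

```bash
python3 -m jog '[{"travel":[0,0,-0.1],"angular":[0,0,0],"hand":255},{"travel":[0,0,0],"angular":[0,0,0],"hand":255}]'
python3 -c "from h import *;rep()"
python3 -m jog '[{"travel":[0,0,0],"angular":[0,0,0],"hand":150},{"travel":[0,0,0],"angular":[0,0,0],"hand":100},{"travel":[0,0,0],"angular":[0,0,0],"hand":60},{"travel":[0,0,0],"angular":[0,0,0],"hand":60},{"travel":[0,0,0],"angular":[0,0,0],"hand":60}]'
python3 - <<'E'
from h import *
rep()
p=capture("side"); cv2.imwrite("pics/m_side2.png",cv2.resize(p[145:245,220:345,::-1],None,fx=6,fy=6,interpolation=cv2.INTER_CUBIC))
p=capture("wrist");cv2.imwrite("pics/m_wrist.png",p[:,:,::-1])
E
```

```text
time: 12.3
position: [0.5535, 0.0054, 0.1408]
eef_rot: [-0.697, 0.698, -0.116, 0.117]
contact_force: [-1.0, 0.9, 0.6]
finger_gap: 0.226
t 12.3 pos [0.5535 0.0054 0.1408] toolyaw -0.331 down [ 0.002 -0.001 -1.   ] F [-1.   0.9  0.6] M [-0.02 -0.03 -0.01]
a 0.004 th 0.241 yaw -0.321 bottom 0.0642 err mm [-0.  0.]
time: 12.92
position: [0.5541, 0.0052, 0.141]
eef_rot: [-0.697, 0.698, -0.115, 0.118]
contact_force: [0.5, -0.0, 0.2]
finger_gap: 0.765
t 12.93 pos [0.5541 0.0052 0.141 ] toolyaw -0.331 down [ 0.003 -0.001 -1.   ] F [ 0.5 -0.   0.2] M [0.01 0.02 0.02]
a 0.004 th 0.245 yaw -0.319 bottom 0.0643 err mm [-0.7  0. ]
```

View pics/m_side2.png

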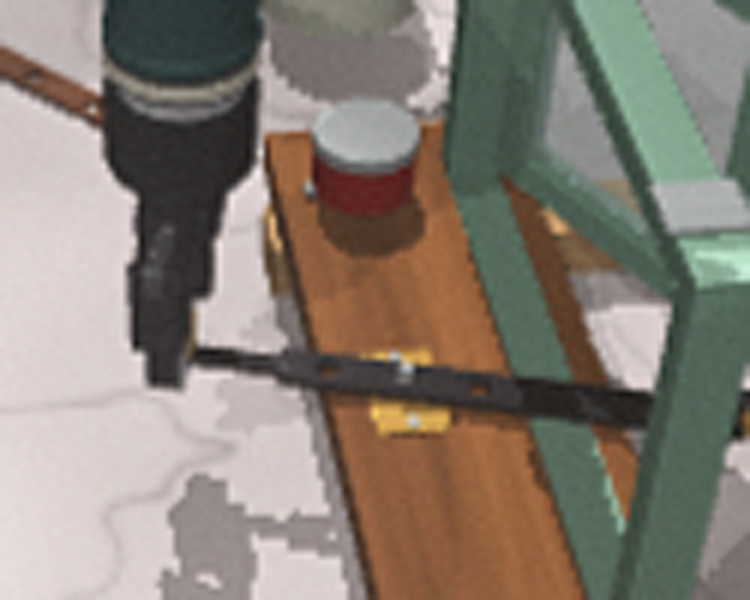

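View pics/m_wrist.png

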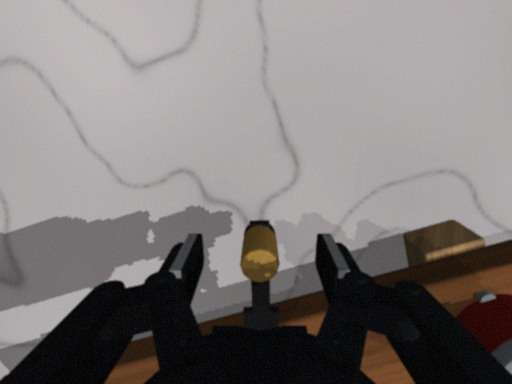

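Side view: peg tip shows through the middle hole (crop 404,365), bar lying over the plate; wrist view: knob at (260,255) free between the open fingers. Now I back off upwards and look again.

```bash
python3 -m jog '[{"travel":[0,0,2],"angular":[0,0,0],"hand":60},{"travel":[0,0,4],"angular":[0,0,0],"hand":60},{"travel":[0,0,4],"angular":[0,0,0],"hand":60},{"travel":[0,0,4],"angular":[0,0,0],"hand":60},{"travel":[1,-3,0],"angular":[0,0,0],"hand":60},{"travel":[1,-3,0],"angular":[0,0,0],"hand":60},{"travel":[0,0,0],"angular":[0,0,0],"hand":60},{"travel":[0,0,0],"angular":[0,0,0],"hand":60}]'
python3 - <<'E'
from h import *
p=capture("side"); cv2.imwrite("pics/n_side2.png",cv2.resize(p[145:245,220:345,::-1],None,fx=6,fy=6,interpolation=cv2.INTER_CUBIC))
p=capture("wrist");cv2.imwrite("pics/n_wrist.png",p[84:384,56:456,::-1].repeat(2,0).repeat(2,1))
for cam in("side","wrist"):
  for l in ["hole_middle","knob","stay","peg_plate","screw_tin"]:
    r=place_of(l,cam); print(cam,l,[(np.round(d["at"],4).tolist(),round(d["confidence"],2)) for d in r[:1]])
print(sense()["contact_force"],sense()["time"])
E
```

```text
time: 14.02
position: [0.5729, -0.0554, 0.2855]
eef_rot: [-0.697, 0.698, -0.115, 0.117]
contact_force: [0.5, 0.0, -0.3]
finger_gap: 0.761
side hole_middle [([0.6645, -0.029, 0.0637], 0.84)]
side knob [([0.5535, 0.0092, 0.0791], 0.9)]
side stay []
side peg_plate [([0.6692, -0.0351, 0.0635], 0.41)]
side screw_tin [([0.3291, 0.2795, -0.0001], 0.7)]
wrist hole_middle [([0.668, -0.0292, 0.0656], 0.95)]
wrist knob [([0.5543, 0.01, 0.082], 0.93)]
wrist stay []
wrist peg_plate [([0.6718, -0.0322, 0.0654], 0.73)]
wrist screw_tin [([0.6816, 0.1385, 0.0589], 0.78)]
[ 1.2197405  -0.19109136 -0.3530127 ] 14.625
```

View pics/n_side2.png

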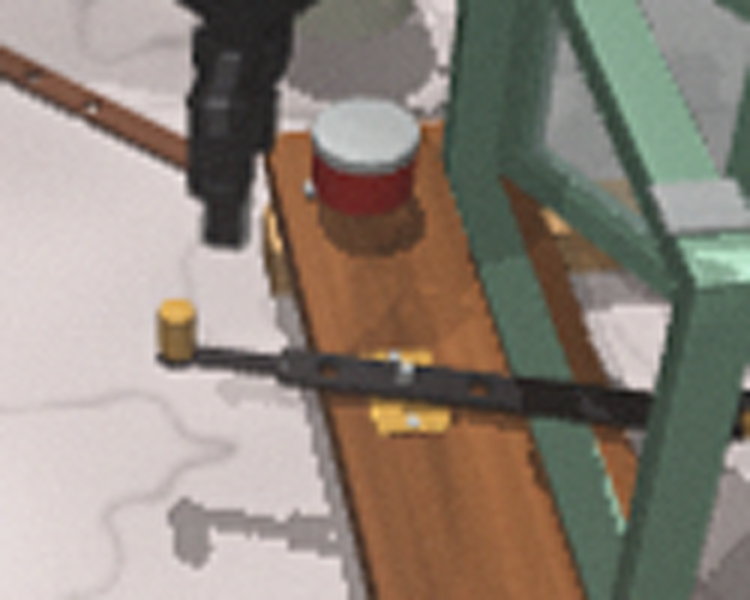

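View pics/n_wrist.png

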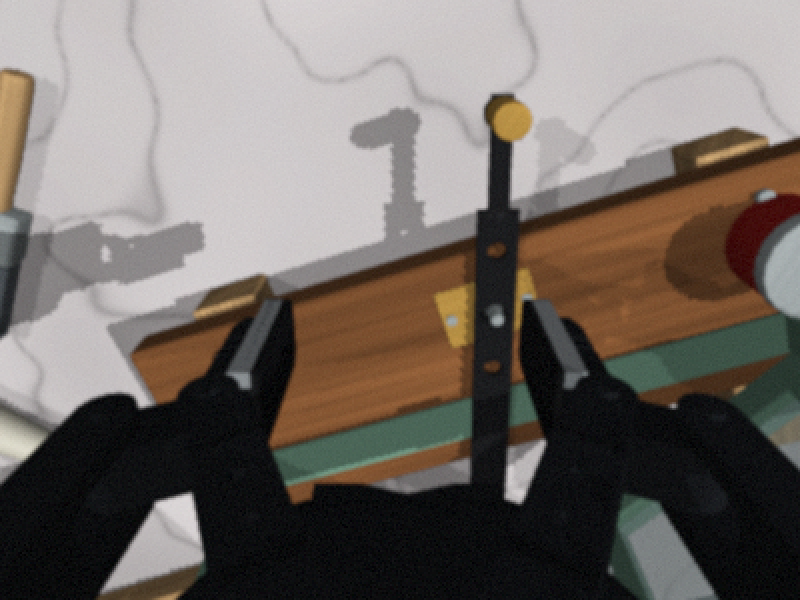

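```bash
python3 - <<'E'
from h import *
a=camera_params("side");b=camera_params("wrist")
A=(220+177/6-.4,145+308/6-.4);B=(56+511/2-.25,84+121/2-.25)
t=tri([(a,*A),(b,*B)]);print("knob top",t,proj(a,t)-A,proj(b,t)-B)
print("onz", onz(b,*B,.0965),onz(a,*A,.0965))
print("initial: side knob top", onz(a,203+142/5-.4,150+396/5-.4,.0965))
E
python3 -c "
from rig import *
sign_off()"
```

```text
knob top [0.55202324 0.00390433 0.09790816] [-0.03081437  0.00938298] [0.03772944 0.09792597]
onz [0.55223061 0.00407985 0.0965    ] [0.5523418 0.0054832 0.0965   ]
initial: side knob top [ 0.48243941 -0.12692429  0.0965    ]
the job is handed in; nothing more can be done
```

The casement is propped open on its stay. The middle hole is down over the sill peg, the knob is released, and the job was handed in about 15 s into the 72 s allowed.

**What I did:** I gripped the brass knob lightly (25 N) and lifted the bar. I swung it over, which pushed the casement out by about 0.24 rad more. Then I lowered the hole over the peg in 1–2 mm steps and let go. The wrist force read no more than about 2 N in any direction during the swing and lowering. I never felt the bar touch the peg.

**Last checks:**
- **Pictures:** the side and wrist pictures after backing off show the peg standing through the middle hole. The bar lies over the brass plate and nothing touches it.
- **Bar height:** the knob top triangulated at 97.9 mm, against about 96.5 mm for a bar fully down. The detectors put the knob at 79 to 82 mm and the hole at 64 to 66 mm. All of this fits a lowered bar within measuring error.
- **Disagreement:** the side-camera detector placed the screw tin at a spot well away from the sill. The wrist camera and the pictures both show it unmoved, so I took that as a false report.
- **Not checked:** of the other bystanders I only glanced at those in view, and none looked moved. I did not measure them.

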